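Rack the tape rolls by width

ROBOT

A 6-joint arm with a two-finger parallel gripper is mounted at the origin on a cart in front of the work surface, level with it; the furniture and walls round the work are solid. World frame = base frame: x ahead of the robot, y to its left, z up, the work surface at z = 0. Lengths are in m, angles in rad, forces in N, time in s.
With the tool pointing down it reaches from about 0.325 to 0.925 m from the base axis. Payload 3.1 kg.
Tool frame: the origin (TCP) lies midway between the tips of the shut fingers; the grasp point (between the pads) lies 19 mm behind it (r.tcp_to_grasp is the distance from the TCP to the grasp point, in m); z points along the fingers, y is the line along which they close (so a half turn about z gives the same grasp; the last joint's range is limited). The gripper opens to 85 mm and grips with 20 to 120 N. Pads are 22 mm wide; open, the fingers measure 114 mm over their backs; the gripper's body (76 mm by 85 mm) begins 54 mm behind the grasp point. The pads swing forward as they close: fully open they stand 13 mm farther back than shut.
Start: joints at [1.11, 0.217, 1.613, -0, 1.311, -0.112], TCP at [0.214, 0.587, 0.231] pointing down, gripper open.
Joint ranges: [-2.75, 2.75], [-0.78, 2.1], [0.31, 2.55], [-1.13, 4.27], [0.13, 2.63], [-2.58, 2.58]. Speed limits (rad/s): [2.79, 2.79, 3.14, 3.14, 3.14, 3.14].

INTERFACE

Orientations are given as a 3x3 rotation matrix whose columns are the frame's x, y, z axes.
In Python, from workcell import r, grab_frame, camera_params gives the robot as it stands.
- The arm moves only by the tool drive_effector, called after "Call:" as a command line: name --argument value ..., lists and objects as JSON in quotes. Schema: {"type":"object","properties":{"steps":{"type":"array","items":{"type":"array","prefixItems":[{"type":"array","items":{"type":"number"},"minItems":3,"maxItems":3},{"type":"array","items":{"type":"number"},"minItems":3,"maxItems":3},{"type":"number"}],"minItems":3,"maxItems":3},"minItems":1,"maxItems":20},"clamp_n":{"type":"number"},"only":{"type":"string"},"quiet":{"type":"boolean"},"lines":{"type":"string"}},"required":["steps"],"additionalProperties":false}. steps is a list of rows, 1 to 20 of them, each written [[rx, ry, rz], [dx, dy, dz], opening]: a rotation vector rx, ry, rz in rad, then dx, dy, dz in m, then the finger opening in m; each row shifts and turns the commanded pose from where the row before left it, along the tool's axes as they then stand; what a row does not reach is not made up. A row lasts 1/10 s, in which the tool goes at most 0.05 m and 0.15 rad, less where a joint would pass 70% of its speed; a pose out of reach is approached as far as the arm can. The fingers move at their own pace and stop on an object; clamp_n is the grip in N (left out, the last holds). Time passes only in rows, so rows that do not move let the fingers close. The tool returns the time, the measured TCP pose, the force, the opening and the grip force at its end. only (a regular expression) keeps the lines of the reply that match it, lines (a string "A,B") keeps lines A to B, and quiet returns only ok. Input that does not fit is refused with a message, and nothing moves.
- r.state(): the state, without advancing time (a new reading comes with each control period).
- grab_frame(name): name is "scene" or "top" or "wrist"; returns (picture, depth): 420x560x3 uint8, red, green, blue; 420x560 float32, m along the optical axis (not along the pixel's ray), 0 where there is no reading.
- camera_params(name): a dict with "intrinsics" (3x3 intrinsics, pixels), "D" ([k1, k2, p1, p2, k3] as OpenCV has them; the pictures are not rectified), "position" and "orientation" of the camera in the world. Camera axes: x right, y down, z forward; pixel columns grow to the right and rows downward; lengths in m; the calibration is good to about 2 mm. A picture is of the moment at which its call begins: read the wrist's pose just before it. camera_params takes no time and is no camera call; for the wrist camera it gives the pose at the moment of the call.
- r.sign_off(): hands the job in; it is judged then, once.
The state is a dict: "clock": time; "joints": joint angles; "dq": joint speeds; "joint_torque": joint torques, N m; "ee_pos": TCP position; "eef_rot": TCP orientation; "contact_force": force on the tool from outside, world axes, zero at the start; "moment": the same for the moment, N m; "grip_width": finger opening in m; "grip_force": force on a finger pad.
Only numpy, scipy, OpenCV 4.12 (cv2) and the standard library are available. Lean on these libraries where they do the work, as an engineer would, in place of code of your own. Each camera call takes 0.05 s, during which the arm holds its last target. There are 200 camera calls.

TASK

Put the four rolls of packing tape away on the pins of the white rack, one flat on each pin, lined up by width: the narrowest, which is the refill for the tape dispenser that stands at one end of the rack, on the pin nearest that dispenser, then wider and wider to the widest at the far end. Leave the date stamp standing where it is.

Things in the scene. Friction and masses are not known exactly. Their poses are not given: they have to be found in the camera images.
- roll_18: the narrowest of four rolls of buff packing tape on a cardboard core, lying flat on its end: 18 mm tall (the tape's width), 58 mm outside diameter, with an open bore of 26 mm right through. Origin: centre of its underside; z up along the bore. Rigid; grip it round the outside.
- roll_28: the second narrowest of four rolls of buff packing tape on a cardboard core, lying flat on its end: 28 mm tall (the tape's width), 58 mm outside diameter, with an open bore of 26 mm right through. Origin: centre of its underside; z up along the bore. Rigid; grip it round the outside.
- roll_38: the second widest of four rolls of buff packing tape on a cardboard core, lying flat on its end: 38 mm tall (the tape's width), 58 mm outside diameter, with an open bore of 26 mm right through. Origin: centre of its underside; z up along the bore. Rigid; grip it round the outside.
- roll_48: the widest of four rolls of buff packing tape on a cardboard core, lying flat on its end: 48 mm tall (the tape's width), 58 mm outside diameter, with an open bore of 26 mm right through. Origin: centre of its underside; z up along the bore. Rigid; grip it round the outside.
- pin_1: upright steel pin of the tape rack, at the left end of the row as the robot sees it: 10 mm diameter, 40 mm tall, tapered tip. Origin: its foot, level with the board's top, 16 mm above the table. pin_1 to pin_4 stand in order in a straight row, 95 mm apart, on a fixed white board 375 x 80 x 16 mm, long side along the row.
- pin_2: upright steel pin of the tape rack, second from the left: 10 mm diameter, 40 mm tall, tapered tip. Origin: its foot, level with the board's top, 16 mm above the table. See pin_1.
- pin_3: upright steel pin of the tape rack, third from the left: 10 mm diameter, 40 mm tall, tapered tip. Origin: its foot, level with the board's top, 16 mm above the table. See pin_1.
- pin_4: upright steel pin of the tape rack, at the right end: 10 mm diameter, 40 mm tall, tapered tip. Origin: its foot, level with the board's top, 16 mm above the table. See pin_1.
- tape_dispenser: heavy blue tape dispenser with a red hub, 41 x 169 x 88 mm (88 tall), fixed; it stands in line with the row of pins beyond the left or the right end of the rack, long side along the row, near end about 80 mm from the end pin. Origin: middle of its underside. (Another one stands far off by the left edge of the table.) A roll of white labels, 40 mm tall, lies beyond the other end.
- date_stamp: self-inking stamp with a green cap, 40 x 56 x 80 mm (80 tall), standing loose among the rolls; not to be moved. Origin: centre of its underside.

How it is judged:
By the outcome, as a careful person would: the job done as asked, in the order asked, and still so for the second after the job is handed in, with the robot touching nothing.
It also fails if it takes over 88 s, if anything falls off the work surface, if the arm or the gripper's body presses on something with over 40 N, if the wrist force passes 120 N, or if a joint passes its speed limit or range.

## Working session

There is one attempt and no reset: what is moved stays moved. The work goes in short steps, Python scripts to look and compute and a tool call to move; the robot and the scene stay as the last step left them, time stands still between calls to the robot, and variables do not carry over. Pictures are saved under pics/ and viewed, at most 14 in all, crops included, and the job is handed in when it is done.

```bash
ls; mkdir -p pics
```

Run:
```python
from workcell import r, grab_frame, camera_params
import cv2,numpy as np
for n in ["scene","top"]:
    im,d=grab_frame(n); cv2.imwrite(f"pics/{n}0.png",im[:,:,::-1]); np.savez(f"{n}0.npz",im=im,d=d)
    p=camera_params(n); print(n,{k:np.round(v,4).tolist() for k,v in p.items()})
print(r.state())
```

```text
pics
scene {'intrinsics': [[420.4088, 0.0, 282.3272], [0.0, 420.4088, 216.9516], [0.0, 0.0, 1.0]], 'D': [0.0028, 0.0, 0.0, 0.0, 0.0], 'position': [-0.1317, -0.5929, 0.7101], 'orientation': [[0.6856, -0.4339, 0.5845], [-0.7279, -0.4124, 0.5477], [0.0034, -0.801, -0.5987]]}
top {'intrinsics': [[439.281, 0.0, 284.1213], [0.0, 439.281, 217.4908], [0.0, 0.0, 1.0]], 'D': [-0.0675, 0.0, 0.0, 0.0, 0.0], 'position': [0.2819, 0.0006, 1.2084], 'orientation': [[-0.0037, -0.9824, 0.187], [-0.9999, 0.0005, -0.0168], [0.0164, -0.187, -0.9822]]}
{'clock': 0.1, 'joints': array([ 1.10980698e+00,  2.17696867e-01,  1.61481424e+00,  1.60863452e-06,
        1.31132497e+00, -1.12263998e-01]), 'dq': array([ 0.00066205, -0.00102711, -0.00379594,  0.00075298,  0.00082636,
        0.00037659]), 'joint_torque': array([-7.93570434e-04, -3.98073721e+01, -3.04971957e+01, -9.02346460e-05,
        4.14621274e-03, -1.92341980e-05]), 'ee_pos': array([0.21323879, 0.58668996, 0.23006643]), 'eef_rot': array([[-9.39808757e-01,  3.41699432e-01, -9.99340401e-04],
       [ 3.41700800e-01,  9.39806645e-01, -2.00853917e-03],
       [ 2.52870055e-04, -2.22911812e-03, -9.99997484e-01]]), 'contact_force': array([-0.94519508, -0.48008492, -0.22375616]), 'moment': array([-0.00173961,  0.00760351, -0.00127031]), 'grip_force': 0.0, 'grip_width': 0.08553933567345608}
```

View pics/scene0.png

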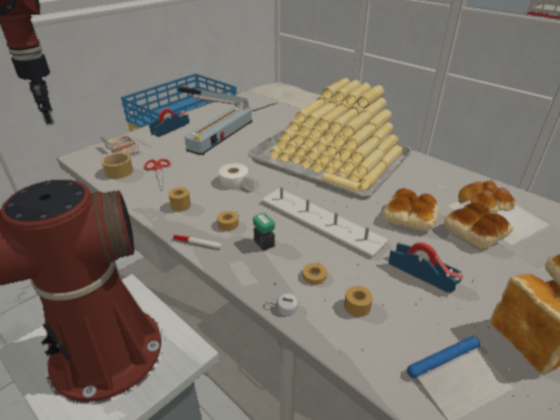

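View pics/top0.png

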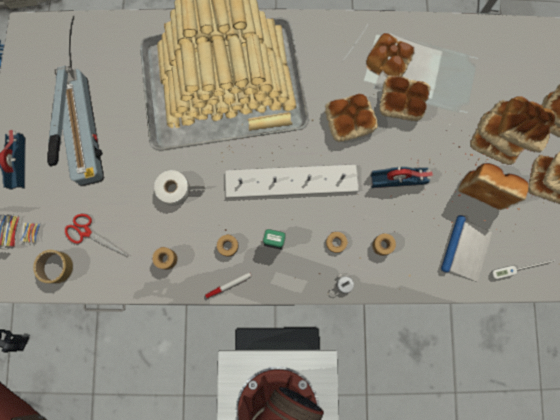

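The top view shows four rolls at about (163,258), (227,245), (337,241) and (384,243). The stamp is at (274,239). The rack spans columns 225–358 near row 182, its dispenser is on the right at (400,177) and the labels are on the left at (171,187). So the narrowest roll goes on pin_4 and the widest on pin_1.

Create h.py:
```python
import cv2,numpy as np
from workcell import camera_params
def rays(n,uv,p=None):
    p=p or camera_params(n)
    q=cv2.undistortPoints(np.asarray(uv,float).reshape(-1,1,2),np.array(p["intrinsics"]),np.array(p["D"]))[:,0]
    return np.array(p["position"]),np.c_[q,np.ones(len(q))]@np.array(p["orientation"]).T
def cloud(n,d,p=None):
    v,u=np.mgrid[:420,:560]; o,R=rays(n,np.c_[u.ravel(),v.ravel()],p)
    X=o+R*d.reshape(-1,1); X[d.ravel()==0]=np.nan
    return X.reshape(420,560,3)
def onplane(n,uv,z,p=None):
    o,R=rays(n,uv,p); return o+R*((z-o[2])/R[:,2])[:,None]
```

Run:
```python
from h import *
for n in ["top","scene"]:
    f=np.load(n+"0.npz"); im,d=f["im"],f["d"]; X=cloud(n,d)
    hsv=cv2.cvtColor(im,cv2.COLOR_RGB2HSV)
    reg=(X[...,0]>.3)&(X[...,0]<.75)&(abs(X[...,1])<.55)&(X[...,2]>0.008)&(X[...,2]<.12)
    buff=((hsv[...,0]>8)&(hsv[...,0]<28)&(hsv[...,1]>80)&reg&(X[...,0]<.5)).astype(np.uint8)
    k,l,s,c=cv2.connectedComponentsWithStats(buff)
    for i in range(1,k):
        if s[i,4]<40: continue
        P=X[l==i]; zt=np.percentile(P[:,2],90); T=P[abs(P[:,2]-zt)<.004]
        uv=np.argwhere((l==i)&(abs(X[...,2]-zt)<.004))[:,::-1]
        Q=onplane(n,uv,zt)[:,:2]
        (cx,cy),rad=cv2.minEnclosingCircle(Q.astype(np.float32))
        print(n,"roll px",c[i].round(),"n",s[i,4],"ztop %.4f"%zt,"c %.4f %.4f r %.4f"%(cx,cy,rad))
    g=((hsv[...,0]>45)&(hsv[...,0]<85)&(hsv[...,1]>80)&reg)
    print("stamp green",np.nanmin(X[g],0).round(3),np.nanmax(X[g],0).round(3))
    wh=(hsv[...,1]<45)&(hsv[...,2]>170)&(X[...,2]>.010)&(X[...,2]<.022)&(X[...,0]>.45)&(X[...,0]<.7)
    k,l,s,c=cv2.connectedComponentsWithStats(wh.astype(np.uint8)); i=1+s[1:,4].argmax()
    z=np.median(X[l==i][:,2]); Q=onplane(n,np.argwhere(l==i)[:,::-1],z)[:,:2]
    b=cv2.minAreaRect(Q.astype(np.float32)); print("board z %.4f"%z,b)
    bx=cv2.boxPoints(b); 
    ins=np.array([[cv2.pointPolygonTest(bx,(float(x),float(y)),True) for x,y in row] for row in np.nan_to_num(X[...,:2])])
    pm=((ins>.008)&(X[...,2]>z+.010)&(X[...,2]<.09)).astype(np.uint8)
    k,l,s,c=cv2.connectedComponentsWithStats(pm)
    for i in range(1,k):
        if s[i,4]>3: P=X[l==i]; print(" pin px",c[i].round(),s[i,4],np.median(P,0).round(4),"zmax %.4f"%P[:,2].max())
```

```text
top roll px [336. 242.] n 272 ztop 0.0213 c 0.4405 -0.1625 r 0.0282
top roll px [227. 245.] n 291 ztop 0.0310 c 0.4307 0.1347 r 0.0284
top roll px [384. 244.] n 344 ztop 0.0401 c 0.4317 -0.2905 r 0.0293
top roll px [164. 258.] n 380 ztop 0.0503 c 0.3948 0.3013 r 0.0284
stamp green [ 0.421 -0.018  0.028] [0.464 0.034 0.085]
board z 0.0164 ((0.6166692972183228, -0.040352582931518555), (0.07660815119743347, 0.3706957697868347), 2.823326349258423)
 pin px [343. 176.] 20 [ 0.6196 -0.1827  0.0485] zmax 0.0602
 pin px [309. 177.] 16 [ 0.6155 -0.0878  0.0512] zmax 0.0598
 pin px [275. 178.] 18 [0.6112 0.0054 0.0502] zmax 0.0590
 pin px [240. 180.] 18 [0.6067 0.1003 0.0522] zmax 0.0573
scene roll px [179. 198.] n 404 ztop 0.0519 c 0.3920 0.3026 r 0.0295
scene roll px [227. 220.] n 328 ztop 0.0322 c 0.4285 0.1350 r 0.0292
scene roll px [314. 273.] n 373 ztop 0.0222 c 0.4389 -0.1630 r 0.0289
scene roll px [358. 300.] n 666 ztop 0.0414 c 0.4298 -0.2904 r 0.0292
stamp green [ 0.419 -0.019  0.043] [0.46  0.035 0.086]
board z 0.0191 ((0.6145729422569275, -0.037717074155807495), (0.07615210115909576, 0.3706659972667694), 2.818019151687622)
 pin px [281. 191.] 30 [0.6054 0.1033 0.0457] zmax 0.0607
 pin px [307. 203.] 37 [0.6111 0.009  0.046 ] zmax 0.0582
 pin px [336. 217.] 39 [ 0.6154 -0.0861  0.0458] zmax 0.0583
 pin px [366. 231.] 39 [ 0.6199 -0.18    0.0462] zmax 0.0597
```

Add to h.py:
```python
C=np.array([.6156,-.039]); D=np.array([-.0492,.9988])
ROLL={48:(.3935,.302),28:(.4297,.135),18:(.4397,-.1628),38:(.4308,-.2905)}
PIN={i+1:tuple(C+D*(.1425-.095*i)) for i in range(4)}
def go(x,y,z):
    from workcell import r
    s=r.state(); print("t %.1f"%s["clock"],"pos",s["ee_pos"].round(4),"tool delta",(s["eef_rot"].T@(np.array([x,y,z])-s["ee_pos"])).round(4),"yaw err %.4f"%(np.arctan2(s["eef_rot"][1,1],s["eef_rot"][0,1])-.049),"F",s["contact_force"].round(1))
```

```text
(no output)
```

Call:
drive_effector --steps '[[[0, 0, 0.147], [0, 0, 0], 0.085], [[0, 0, 0.147], [0, 0, 0], 0.085], [[0, 0, 0.147], [0, 0, 0], 0.085], [[0, 0, 0.147], [0, 0, 0], 0.085], [[0, 0, 0.147], [0, 0, 0], 0.085], [[0, 0, 0.147], [0, 0, 0], 0.085], [[0, 0, 0.147], [0, 0, 0], 0.085], [[0, 0, 0.147], [0, 0, 0], 0.085], [[0, 0, 0], [0, 0, 0], 0.085]]' --clamp_n 40

```text
clock: 1.0
ee_pos: [0.2134, 0.587, 0.2306]
eef_rot: [[-0.046, 0.999, -0.001], [0.999, 0.046, -0.001], [-0.001, -0.001, -1.0]]
contact_force: [0.2, -0.1, -0.0]
grip_width: 0.0851
grip_force: 0.0
```

```bash
python3 -c "
from h import *
go(*ROLL[48],.15); print(PIN)"
```

```text
t 1.0 pos [0.2134 0.587  0.2306] tool delta [-0.2929  0.1668  0.0808] yaw err -0.0028 F [ 0.2 -0.1 -0. ]
{1: (np.float64(0.608589), np.float64(0.10332899999999998)), 2: (np.float64(0.613263), np.float64(0.008442999999999985)), 3: (np.float64(0.6179370000000001), np.float64(-0.08644300000000002)), 4: (np.float64(0.622611), np.float64(-0.18132900000000005))}
```

8 rows of (-.0366, .0209, .0101).

Call:
drive_effector --steps '[[[0, 0, 0], [-0.0366, 0.0209, 0.0101], 0.085], [[0, 0, 0], [-0.0366, 0.0209, 0.0101], 0.085], [[0, 0, 0], [-0.0366, 0.0209, 0.0101], 0.085], [[0, 0, 0], [-0.0366, 0.0209, 0.0101], 0.085], [[0, 0, 0], [-0.0366, 0.0209, 0.0101], 0.085], [[0, 0, 0], [-0.0366, 0.0209, 0.0101], 0.085], [[0, 0, 0], [-0.0366, 0.0209, 0.0101], 0.085], [[0, 0, 0], [-0.0366, 0.0209, 0.0101], 0.085], [[0, 0, 0], [0, 0, 0], 0.085], [[0, 0, 0], [0, 0, 0], 0.085]]'

```text
clock: 2.0
ee_pos: [0.3941, 0.3018, 0.1501]
eef_rot: [[-0.045, 0.999, -0.001], [0.999, 0.045, 0.0], [0.0, -0.001, -1.0]]
contact_force: [-0.8, -0.3, -0.7]
grip_width: 0.0851
grip_force: 0.0
```

Run:
```python
from h import *
from workcell import *
go(*ROLL[48],.003)
p=camera_params("wrist"); im,d=grab_frame("wrist"); cv2.imwrite("pics/w1.png",im[:,:,::-1])
X=cloud("wrist",d,p); hsv=cv2.cvtColor(im,cv2.COLOR_RGB2HSV)
m=(hsv[...,0]>8)&(hsv[...,0]<28)&(hsv[...,1]>80)&(X[...,2]>.01)&(X[...,2]<.07)
k,l,s,c=cv2.connectedComponentsWithStats(m.astype(np.uint8)); 
for i in range(1,k):
  if s[i,4]<300: continue
  zt=np.percentile(X[l==i][:,2],90); q=np.argwhere((l==i)&(abs(X[...,2]-zt)<.004))[:,::-1]
  print(c[i],zt,cv2.minEnclosingCircle(onplane("wrist",q,zt,p)[:,:2].astype(np.float32)))
```

```text
t 2.0 pos [0.3941 0.3018 0.1501] tool delta [ 0.0002 -0.0004  0.1471] yaw err -0.0035 F [-0.8 -0.3 -0.7]
[277.05536913 200.19511026] 0.048963216032343174 ((0.3945150077342987, 0.3042956590652466), 0.028942665085196495)
[519.97112462 223.94680851] 0.039629964437885884 ((0.5913000702857971, 0.29409295320510864), 0.01923680491745472)
[304.24271845 345.37422771] 0.028765244842812076 ((0.42873120307922363, 0.150107279419899), 0.025816595181822777)
```

View pics/w1.png

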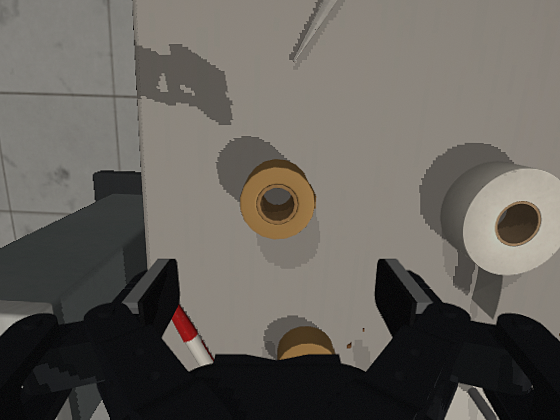

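The wrist view shows the widest roll at (277,200) with nothing between the fingers and it. It measures as centred at (0.3945, 0.303), top at 0.049, which agrees with the other two cameras, so I'm going down to grip it.

Call:
drive_effector --steps '[[[0, 0, 0], [0.001, 0, 0.029], 0.085], [[0, 0, 0], [0, 0, 0.029], 0.085], [[0, 0, 0], [0, 0, 0.029], 0.085], [[0, 0, 0], [0, 0, 0.029], 0.085], [[0, 0, 0], [0, 0, 0.027], 0.085], [[0, 0, 0], [0, 0, 0], 0.05], [[0, 0, 0], [0, 0, 0], 0.05], [[0, 0, 0], [0, 0, 0], 0.05], [[0, 0, 0], [0, 0, 0], 0.05], [[0, 0, 0], [0, 0, 0], 0.05], [[0, 0, 0], [0, 0, 0], 0.05]]' --clamp_n 40

```text
clock: 3.15
ee_pos: [0.3946, 0.3039, 0.0083]
eef_rot: [[-0.046, 0.999, 0.001], [0.999, 0.046, 0.001], [0.001, 0.001, -1.0]]
contact_force: [-0.3, -0.2, -1.6]
grip_width: 0.0561
grip_force: 42.6
```

Call:
drive_effector --steps '[[[0, 0, 0], [0, 0, -0.04], 0.05], [[0, 0, 0], [0, 0, -0.045], 0.05], [[0, 0, 0], [0, 0, -0.045], 0.05], [[0, 0, 0], [0, 0, 0], 0.05], [[0, 0, 0], [0, 0, 0], 0.05]]'

```text
clock: 3.65
ee_pos: [0.3951, 0.3041, 0.1392]
eef_rot: [[-0.046, 0.999, 0.003], [0.999, 0.046, 0.002], [0.002, 0.003, -1.0]]
contact_force: [-0.8, -0.4, -1.1]
grip_width: 0.0561
grip_force: 43.4
```

```bash
python3 -c "
from h import *
go(*PIN[1],.137)"
```

```text
t 3.6 pos [0.3951 0.3041 0.1392] tool delta [-0.2103  0.204   0.0026] yaw err -0.0032 F [-0.8 -0.4 -1.1]
```

Call:
drive_effector --steps '[[[0, 0, 0], [-0.03, 0.0291, 0], 0.05], [[0, 0, 0], [-0.03, 0.0291, 0], 0.05], [[0, 0, 0], [-0.03, 0.0291, 0], 0.05], [[0, 0, 0], [-0.03, 0.0291, 0], 0.05], [[0, 0, 0], [-0.03, 0.0291, 0], 0.05], [[0, 0, 0], [-0.03, 0.0291, 0], 0.05], [[0, 0, 0], [-0.03, 0.0291, 0], 0.05], [[0, 0, 0], [0, 0, 0], 0.05], [[0, 0, 0], [0, 0, 0], 0.05]]'

```text
clock: 4.55
ee_pos: [0.6056, 0.1022, 0.1345]
eef_rot: [[-0.044, 0.999, -0.006], [0.999, 0.044, 0.0], [0.0, -0.006, -1.0]]
contact_force: [-0.1, -0.1, -1.5]
grip_width: 0.0563
grip_force: 43.3
```

Run:
```python
from h import *
from workcell import *
go(*PIN[1],.024)
im,d=grab_frame("wrist"); cv2.imwrite("pics/w2.png",im[:,:,::-1])
```

```text
t 4.5 pos [0.6056 0.1022 0.1345] tool delta [0.0009 0.0037 0.1105] yaw err -0.0052 F [-0.1 -0.1 -1.5]
```

View pics/w2.png

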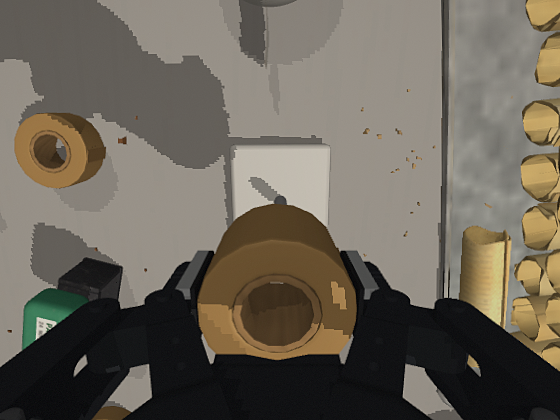

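The roll is held square. The pin tip shows at (280,200), on the roll's centreline, so I'm lowering and checking the force.

Call:
drive_effector --steps '[[[0, 0, 0], [0.001, 0.0035, 0.02], 0.05], [[0, 0, 0], [0, 0, 0.02], 0.05], [[0, 0, 0], [0, 0, 0.02], 0.05], [[0, 0, 0], [0, 0, 0.015], 0.05], [[0, 0, 0], [0, 0, 0.015], 0.05], [[0, 0, 0], [0, 0, 0.01], 0.05], [[0, 0, 0], [0, 0, 0.006], 0.05], [[0, 0, 0], [0, 0, 0], 0.05], [[0, 0, 0], [0, 0, 0], 0.05]]'

```text
clock: 5.5
ee_pos: [0.6113, 0.1043, 0.0321]
eef_rot: [[-0.046, 0.999, 0.001], [0.999, 0.046, 0.0], [0.0, 0.001, -1.0]]
contact_force: [-0.7, 0.6, -1.1]
grip_width: 0.0562
grip_force: 43.3
```

```bash
python3 -c "
from h import *
go(*PIN[1],.0245)"
```

```text
t 5.5 pos [0.6113 0.1043 0.0321] tool delta [-0.0009 -0.0027  0.0076] yaw err -0.0030 F [-0.7  0.6 -1.1]
```

Call:
drive_effector --steps '[[[0, 0, 0], [-0.001, -0.003, 0.004], 0.05], [[0, 0, 0], [0, 0, 0.003], 0.05], [[0, 0, 0], [0, 0, 0], 0.05], [[0, 0, 0], [0, 0, 0], 0.05]]'

```text
clock: 5.9
ee_pos: [0.6077, 0.1031, 0.0246]
eef_rot: [[-0.046, 0.999, 0.0], [0.999, 0.046, 0.0], [0.0, 0.0, -1.0]]
contact_force: [-0.1, 0.7, -0.4]
grip_width: 0.0565
grip_force: 43.5
```

Call:
drive_effector --steps '[[[0, 0, 0], [0, 0, 0], 0.075], [[0, 0, 0], [0, 0, 0], 0.075], [[0, 0, 0], [0, 0, 0], 0.075], [[0, 0, 0], [0, 0, 0], 0.075], [[0, 0, 0], [0, 0, 0], 0.075], [[0, 0, 0], [0, 0, -0.03], 0.075], [[0, 0, 0], [0, 0, -0.04], 0.085], [[0, 0, 0], [0, 0, -0.05], 0.085], [[0, 0, 0], [0, 0, 0], 0.085]]'

```text
clock: 6.8
ee_pos: [0.614, 0.1036, 0.1539]
eef_rot: [[-0.046, 0.999, 0.017], [0.999, 0.046, 0.001], [0.0, 0.017, -1.0]]
contact_force: [-0.5, -1.0, 0.7]
grip_width: 0.0849
grip_force: 0.0
```

```bash
python3 -c "
from h import *
go(*ROLL[28],.14)"
```

```text
t 6.8 pos [0.614  0.1036 0.1539] tool delta [ 0.0398 -0.1829  0.0108] yaw err -0.0029 F [-0.5 -1.   0.7]
```

Call:
drive_effector --steps '[[[0, 0, 0], [0.0066, -0.03, 0], 0.085], [[0, 0, 0], [0.0066, -0.03, 0], 0.085], [[0, 0, 0], [0.0066, -0.03, 0], 0.085], [[0, 0, 0], [0.0066, -0.03, 0], 0.085], [[0, 0, 0], [0.0066, -0.03, 0], 0.085], [[0, 0, 0], [0.0066, -0.03, 0], 0.085], [[0, 0, 0], [0, 0, 0], 0.085], [[0, 0, 0], [0, 0, 0], 0.085], [[0, 0, 0], [0, 0, 0], 0.085]]'

```text
clock: 7.7
ee_pos: [0.4274, 0.1345, 0.145]
eef_rot: [[-0.046, 0.999, 0.002], [0.999, 0.046, 0.0], [0.0, 0.002, -1.0]]
contact_force: [0.2, 0.6, 0.6]
grip_width: 0.0851
grip_force: 0.0
```

Run:
```python
from h import *
from workcell import *
go(*ROLL[28],.004)
p=camera_params("wrist"); im,d=grab_frame("wrist"); cv2.imwrite("pics/w3.png",im[:,:,::-1])
X=cloud("wrist",d,p); hsv=cv2.cvtColor(im,cv2.COLOR_RGB2HSV)
m=(hsv[...,0]>8)&(hsv[...,0]<28)&(hsv[...,1]>80)&(X[...,2]>.01)&(X[...,2]<.075)
k,l,s,c=cv2.connectedComponentsWithStats(m.astype(np.uint8)); 
for i in range(1,k):
  if s[i,4]<300: continue
  zt=np.percentile(X[l==i][:,2],90); q=np.argwhere((l==i)&(abs(X[...,2]-zt)<.004))[:,::-1]
  print(c[i],zt,cv2.minEnclosingCircle(onplane("wrist",q,zt,p)[:,:2].astype(np.float32)))
```

```text
t 7.7 pos [0.4274 0.1345 0.145 ] tool delta [0.0004 0.0021 0.141 ] yaw err -0.0031 F [0.2 0.6 0.6]
[530.18761726   8.63414634] 0.03984027487125989 ((0.5913116931915283, 0.28715604543685913), 0.01757160946726799)
[280.51396648 196.89767715] 0.02902114519568949 ((0.43102505803108215, 0.13697104156017303), 0.029042934998869896)
[499.06529319 254.96212361] 0.06435161616055596 ((0.606380820274353, 0.10402202606201172), 0.03029920533299446)
```

View pics/w3.png

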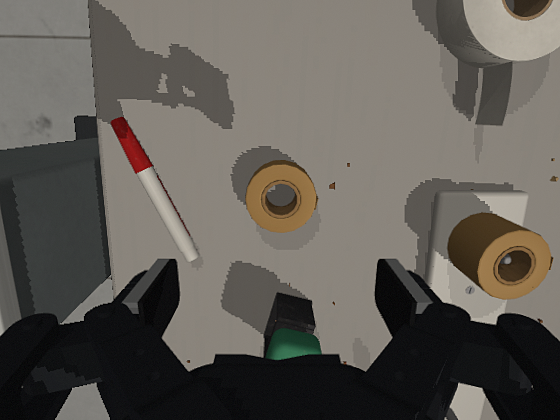

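The widest roll is seated: its top is at 0.064 and the pin shows in the bore near (508,262). The next roll is at (280,197), measured at (0.4307, 0.1365).

Call:
drive_effector --steps '[[[0, 0, 0], [0.0015, 0.003, 0.029], 0.085], [[0, 0, 0], [0, 0, 0.029], 0.085], [[0, 0, 0], [0, 0, 0.029], 0.085], [[0, 0, 0], [0, 0, 0.029], 0.085], [[0, 0, 0], [0, 0, 0.025], 0.085], [[0, 0, 0], [0, 0, 0], 0.085], [[0, 0, 0], [0, 0, 0], 0.05], [[0, 0, 0], [0, 0, 0], 0.05], [[0, 0, 0], [0, 0, 0], 0.05], [[0, 0, 0], [0, 0, 0], 0.05], [[0, 0, 0], [0, 0, 0], 0.05], [[0, 0, 0], [0, 0, 0], 0.05]]' --clamp_n 40

```text
clock: 8.95
ee_pos: [0.4313, 0.1364, 0.0054]
eef_rot: [[-0.046, 0.999, 0.005], [0.999, 0.046, 0.001], [0.0, 0.005, -1.0]]
contact_force: [1.1, -0.4, 7.1]
grip_width: 0.0572
grip_force: 43.2
```

Call:
drive_effector --steps '[[[0, 0, 0], [0, 0, -0.04], 0.05], [[0, 0, 0], [0, 0, -0.045], 0.05], [[0, 0, 0], [0, 0, -0.05], 0.05], [[0, 0, 0], [0, 0, 0], 0.05], [[0, 0, 0], [0, 0, 0], 0.05]]'

```text
clock: 9.45
ee_pos: [0.4301, 0.1364, 0.1403]
eef_rot: [[-0.046, 0.999, 0.004], [0.999, 0.046, 0.001], [0.001, 0.004, -1.0]]
contact_force: [-0.2, 0.0, -1.3]
grip_width: 0.0574
grip_force: 43.5
```

```bash
python3 -c "
from h import *
go(*PIN[3],.137)"
```

```text
t 9.4 pos [0.4301 0.1364 0.1403] tool delta [-0.2312  0.1774  0.0039] yaw err -0.0029 F [-0.2  0.  -1.3]
```

Call:
drive_effector --steps '[[[0, 0, 0], [-0.033, 0.0253, 0], 0.05], [[0, 0, 0], [-0.033, 0.0253, 0], 0.05], [[0, 0, 0], [-0.033, 0.0253, 0], 0.05], [[0, 0, 0], [-0.033, 0.0253, 0], 0.05], [[0, 0, 0], [-0.033, 0.0253, 0], 0.05], [[0, 0, 0], [-0.033, 0.0253, 0], 0.05], [[0, 0, 0], [-0.033, 0.0253, 0], 0.05], [[0, 0, 0], [0, 0, 0], 0.05], [[0, 0, 0], [0, 0, 0], 0.05], [[0, 0, 0], [0, 0, 0], 0.05]]'

```text
clock: 10.45
ee_pos: [0.6143, -0.0854, 0.1361]
eef_rot: [[-0.046, 0.999, -0.005], [0.999, 0.046, 0.002], [0.002, -0.005, -1.0]]
contact_force: [-0.2, -0.5, -0.5]
grip_width: 0.0572
grip_force: 43.4
```

```bash
python3 -c "
from h import *
go(*PIN[3],.0215)"
```

```text
t 10.4 pos [ 0.6143 -0.0854  0.1361] tool delta [-0.0015  0.0041  0.1146] yaw err -0.0027 F [-0.2 -0.5 -0.5]
```

Call:
drive_effector --steps '[[[0, 0, 0], [-0.0015, 0.003, 0.02], 0.05], [[0, 0, 0], [0, 0, 0.02], 0.05], [[0, 0, 0], [0, 0, 0.02], 0.05], [[0, 0, 0], [0, 0, 0.015], 0.05], [[0, 0, 0], [0, 0, 0.015], 0.05], [[0, 0, 0], [0, 0, 0.01], 0.05], [[0, 0, 0], [0, 0, 0.006], 0.05], [[0, 0, 0], [0, 0, 0], 0.05], [[0, 0, 0], [0, 0, 0], 0.05]]'

```text
clock: 11.35
ee_pos: [0.6201, -0.088, 0.0331]
eef_rot: [[-0.046, 0.999, 0.001], [0.999, 0.046, -0.0], [-0.0, 0.001, -1.0]]
contact_force: [0.3, -0.6, -0.4]
grip_width: 0.0573
grip_force: 43.4
```

```bash
python3 -c "
from h import *
go(*PIN[3],.022)"
```

```text
t 11.3 pos [ 0.6201 -0.088   0.0331] tool delta [ 0.0017 -0.0021  0.0111] yaw err -0.0030 F [ 0.3 -0.6 -0.4]
```

Call:
drive_effector --steps '[[[0, 0, 0], [0.001, -0.002, 0.006], 0.05], [[0, 0, 0], [0, 0, 0.0045], 0.05], [[0, 0, 0], [0, 0, 0], 0.05], [[0, 0, 0], [0, 0, 0], 0.05]]'

```text
clock: 11.75
ee_pos: [0.6174, -0.087, 0.0219]
eef_rot: [[-0.046, 0.999, -0.0], [0.999, 0.046, 0.0], [0.0, -0.0, -1.0]]
contact_force: [0.9, -0.4, -0.8]
grip_width: 0.0571
grip_force: 43.4
```

Call:
drive_effector --steps '[[[0, 0, 0], [0, 0, 0], 0.075], [[0, 0, 0], [0, 0, 0], 0.075], [[0, 0, 0], [0, 0, 0], 0.075], [[0, 0, 0], [0, 0, 0], 0.075], [[0, 0, 0], [0, 0, 0], 0.075], [[0, 0, 0], [0, 0, -0.03], 0.075], [[0, 0, 0], [0, 0, -0.04], 0.085], [[0, 0, 0], [0, 0, -0.05], 0.085], [[0, 0, 0], [0, 0, 0], 0.085], [[0, 0, 0], [0, 0, 0], 0.085]]'

```text
clock: 12.75
ee_pos: [0.6192, -0.0874, 0.1446]
eef_rot: [[-0.046, 0.999, 0.005], [0.999, 0.046, -0.001], [-0.002, 0.005, -1.0]]
contact_force: [-0.7, 0.5, -0.9]
grip_width: 0.0849
grip_force: 0.0
```

```bash
python3 -c "
from h import *
go(*ROLL[18],.14)"
```

```text
t 12.8 pos [ 0.6192 -0.0874  0.1446] tool delta [-0.0671 -0.1828  0.0039] yaw err -0.0030 F [-0.7  0.5 -0.9]
```

Next is roll_18.

Call:
drive_effector --steps '[[[0, 0, 0], [-0.0112, -0.0303, 0], 0.085], [[0, 0, 0], [-0.0112, -0.0303, 0], 0.085], [[0, 0, 0], [-0.0112, -0.0303, 0], 0.085], [[0, 0, 0], [-0.0112, -0.0303, 0], 0.085], [[0, 0, 0], [-0.0112, -0.0303, 0], 0.085], [[0, 0, 0], [-0.0112, -0.0303, 0], 0.085], [[0, 0, 0], [0, 0, 0], 0.085], [[0, 0, 0], [0, 0, 0], 0.085], [[0, 0, 0], [0, 0, 0], 0.085]]'

```text
clock: 13.65
ee_pos: [0.4392, -0.1621, 0.1413]
eef_rot: [[-0.046, 0.999, -0.001], [0.999, 0.046, 0.001], [0.001, -0.001, -1.0]]
contact_force: [0.6, 0.1, 0.3]
grip_width: 0.0851
grip_force: 0.0
```

Create look.py:
```python
from h import *
from workcell import *
import sys
n=int(sys.argv[1]); go(*ROLL[n],.005)
p=camera_params("wrist"); im,d=grab_frame("wrist"); cv2.imwrite(sys.argv[2],im[:,:,::-1])
X=cloud("wrist",d,p); hsv=cv2.cvtColor(im,cv2.COLOR_RGB2HSV)
m=(hsv[...,0]>8)&(hsv[...,0]<28)&(hsv[...,1]>80)&(X[...,2]>.01)&(X[...,2]<.075)
k,l,s,c=cv2.connectedComponentsWithStats(m.astype(np.uint8)); 
for i in range(1,k):
  if s[i,4]<300: continue
  zt=np.percentile(X[l==i][:,2],90); q=np.argwhere((l==i)&(abs(X[...,2]-zt)<.004))[:,::-1]
  print(c[i],zt,cv2.minEnclosingCircle(onplane("wrist",q,zt,p)[:,:2].astype(np.float32)))
```

```bash
python3 look.py 18 pics/w4.png
```

```text
t 13.7 pos [ 0.4392 -0.1621  0.1413] tool delta [-0.0009  0.0005  0.1363] yaw err -0.0028 F [0.6 0.1 0.3]
[517.36296028 116.54743334] 0.04441981306877507 ((0.6148017048835754, -0.08742701262235641), 0.02943202294409275)
[278.37651689 198.43653657] 0.019035806575510718 ((0.4410593509674072, -0.16185413300991058), 0.028985297307372093)
[263.48069241 332.05592543] 0.03880118161255711 ((0.4327949583530426, -0.2874274253845215), 0.0289114098995924)
```

View pics/w4.png

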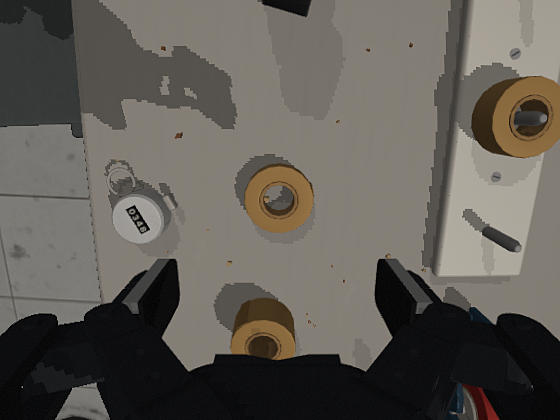

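roll_28 is seated on pin_3 at (528,118), top at 0.044. roll_18 is at (278,198), measured at (0.4407, -0.162), and pin_4 is bare at (505,238).

Call:
drive_effector --steps '[[[0, 0, 0], [0, 0.0013, 0.029], 0.085], [[0, 0, 0], [0, 0, 0.029], 0.085], [[0, 0, 0], [0, 0, 0.029], 0.085], [[0, 0, 0], [0, 0, 0.029], 0.085], [[0, 0, 0], [0, 0, 0.02], 0.085], [[0, 0, 0], [0, 0, 0], 0.085], [[0, 0, 0], [0, 0, 0], 0.05], [[0, 0, 0], [0, 0, 0], 0.05], [[0, 0, 0], [0, 0, 0], 0.05], [[0, 0, 0], [0, 0, 0], 0.05], [[0, 0, 0], [0, 0, 0], 0.05], [[0, 0, 0], [0, 0, 0], 0.05]]' --clamp_n 40

```text
clock: 14.9
ee_pos: [0.4421, -0.1631, 0.008]
eef_rot: [[-0.046, 0.999, 0.003], [0.999, 0.046, -0.001], [-0.002, 0.003, -1.0]]
contact_force: [-0.5, 1.9, 6.2]
grip_width: 0.0556
grip_force: 41.9
```

Call:
drive_effector --steps '[[[0, 0, 0], [0, 0, -0.04], 0.05], [[0, 0, 0], [0, 0, -0.045], 0.05], [[0, 0, 0], [0, 0, -0.05], 0.05], [[0, 0, 0], [0, 0, 0], 0.05], [[0, 0, 0], [0, 0, 0], 0.05]]'

```text
clock: 15.4
ee_pos: [0.4419, -0.1633, 0.1435]
eef_rot: [[-0.046, 0.999, 0.005], [0.999, 0.046, -0.003], [-0.003, 0.005, -1.0]]
contact_force: [-0.7, 0.6, -1.5]
grip_width: 0.0557
grip_force: 42.7
```

```bash
python3 -c "
from h import *
go(*PIN[4],.137)"
```

```text
t 15.4 pos [ 0.4419 -0.1633  0.1435] tool delta [-0.0263  0.1797  0.0075] yaw err -0.0030 F [-0.7  0.6 -1.5]
```

Call:
drive_effector --steps '[[[0, 0, 0], [-0.0044, 0.03, 0], 0.05], [[0, 0, 0], [-0.0044, 0.03, 0], 0.05], [[0, 0, 0], [-0.0044, 0.03, 0], 0.05], [[0, 0, 0], [-0.0044, 0.03, 0], 0.05], [[0, 0, 0], [-0.0044, 0.03, 0], 0.05], [[0, 0, 0], [-0.0044, 0.03, 0], 0.05], [[0, 0, 0], [0, 0, 0], 0.05], [[0, 0, 0], [0, 0, 0], 0.05], [[0, 0, 0], [0, 0, 0], 0.05]]'

```text
clock: 16.3
ee_pos: [0.6193, -0.1799, 0.1391]
eef_rot: [[-0.046, 0.999, -0.004], [0.999, 0.046, 0.001], [0.002, -0.004, -1.0]]
contact_force: [-0.4, -0.3, 0.1]
grip_width: 0.0554
grip_force: 42.7
```

```bash
python3 look.py 18 pics/w5.png;python3 -c "
from h import *
go(*PIN[4],.0245)"
```

```text
t 16.3 pos [ 0.6193 -0.1799  0.1391] tool delta [ 0.0251 -0.1781  0.1348] yaw err -0.0031 F [-0.4 -0.3  0.1]
[529.64187117  11.59432515] 0.03782756125909021 ((0.7925234436988831, -0.03323903679847717), 0.012435118667781353)
[280.97220556  73.99820036] 0.04494356330701782 ((0.6181562542915344, -0.0869993194937706), 0.029070807620882988)
[492.01572092 240.36033338] 0.07023559559968401 ((0.7920239567756653, -0.20870763063430786), 0.051533062011003494)
[ 56.66212534 303.28026469] 0.03916942280103729 ((0.4330752193927765, -0.2875436544418335), 0.030359851196408272)
[545.04585538 351.4356261 ] 0.04247598561178929 ((0.862761378288269, -0.3074708580970764), 0.01990283466875553)
t 16.4 pos [ 0.6195 -0.18    0.1396] tool delta [-0.0016  0.0034  0.1151] yaw err -0.0032 F [-0.4  0.1 -0.9]
```

View pics/w5.png

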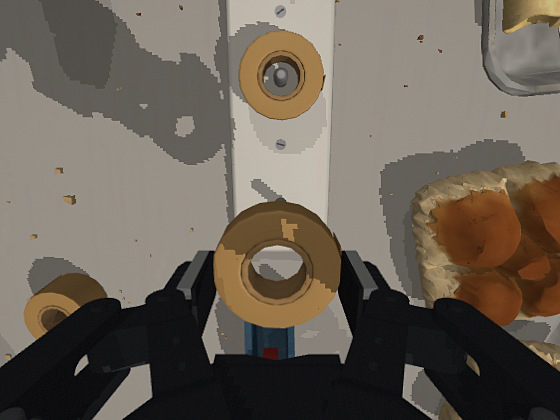

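roll_18 is level in the grip at (278,265), and roll_28 sits centred on its pin at (280,75). Lowering.

Call:
drive_effector --steps '[[[0, 0, 0], [-0.0015, 0.0025, 0.02], 0.05], [[0, 0, 0], [0, 0, 0.02], 0.05], [[0, 0, 0], [0, 0, 0.02], 0.05], [[0, 0, 0], [0, 0, 0.015], 0.05], [[0, 0, 0], [0, 0, 0.015], 0.05], [[0, 0, 0], [0, 0, 0.01], 0.05], [[0, 0, 0], [0, 0, 0.006], 0.05], [[0, 0, 0], [0, 0, 0], 0.05], [[0, 0, 0], [0, 0, 0], 0.05]]'

```text
clock: 17.25
ee_pos: [0.6244, -0.1821, 0.0355]
eef_rot: [[-0.046, 0.999, 0.001], [0.999, 0.046, -0.0], [-0.0, 0.001, -1.0]]
contact_force: [0.2, -0.0, -0.6]
grip_width: 0.0554
grip_force: 42.7
```

```bash
python3 -c "
from h import *
go(*PIN[4],.0245)"
```

```text
t 17.2 pos [ 0.6244 -0.1821  0.0355] tool delta [ 0.0008 -0.0018  0.011 ] yaw err -0.0030 F [ 0.2 -0.  -0.6]
```

Call:
drive_effector --steps '[[[0, 0, 0], [0.0007, -0.0015, 0.006], 0.05], [[0, 0, 0], [0, 0, 0.0045], 0.05], [[0, 0, 0], [0, 0, 0], 0.05], [[0, 0, 0], [0, 0, 0], 0.05]]'

```text
clock: 17.65
ee_pos: [0.6222, -0.1812, 0.0244]
eef_rot: [[-0.046, 0.999, -0.0], [0.999, 0.046, 0.0], [0.0, -0.0, -1.0]]
contact_force: [0.2, 0.3, -0.5]
grip_width: 0.0556
grip_force: 42.7
```

Call:
drive_effector --steps '[[[0, 0, 0], [0, 0, 0], 0.075], [[0, 0, 0], [0, 0, 0], 0.075], [[0, 0, 0], [0, 0, 0], 0.075], [[0, 0, 0], [0, 0, 0], 0.075], [[0, 0, 0], [0, 0, 0], 0.075], [[0, 0, 0], [0, 0, -0.03], 0.075], [[0, 0, 0], [0, 0, -0.04], 0.085], [[0, 0, 0], [0, 0, -0.05], 0.085], [[0, 0, 0], [0, 0, 0], 0.085], [[0, 0, 0], [0, 0, 0], 0.085]]'

```text
clock: 18.65
ee_pos: [0.624, -0.1819, 0.1473]
eef_rot: [[-0.046, 0.999, 0.005], [0.999, 0.046, -0.002], [-0.002, 0.005, -1.0]]
contact_force: [0.1, -0.1, -1.3]
grip_width: 0.0849
grip_force: 0.0
```

```bash
python3 -c "
from h import *
go(.4325,-.2885,.14)"
```

```text
t 18.6 pos [ 0.624  -0.1819  0.1473] tool delta [-0.0977 -0.1962  0.0066] yaw err -0.0030 F [ 0.1 -0.1 -1.3]
```

Call:
drive_effector --steps '[[[0, 0, 0], [-0.014, -0.028, 0], 0.085], [[0, 0, 0], [-0.014, -0.028, 0], 0.085], [[0, 0, 0], [-0.014, -0.028, 0], 0.085], [[0, 0, 0], [-0.014, -0.028, 0], 0.085], [[0, 0, 0], [-0.014, -0.028, 0], 0.085], [[0, 0, 0], [-0.014, -0.028, 0], 0.085], [[0, 0, 0], [-0.014, -0.028, 0], 0.085], [[0, 0, 0], [0, 0, 0], 0.085], [[0, 0, 0], [0, 0, 0], 0.085], [[0, 0, 0], [0, 0, 0], 0.085]]'

```text
clock: 19.65
ee_pos: [0.4312, -0.2874, 0.1435]
eef_rot: [[-0.046, 0.999, -0.001], [0.999, 0.046, 0.001], [0.001, -0.001, -1.0]]
contact_force: [0.6, -0.3, -1.3]
grip_width: 0.0849
grip_force: 0.0
```

```bash
python3 look.py 38 pics/w6.png
```

```text
t 19.6 pos [ 0.4312 -0.2874  0.1435] tool delta [-0.0033 -0.0004  0.1385] yaw err -0.0027 F [ 0.6 -0.3 -1.3]
[527.99265637  76.296784  ] 0.034392861721016396 ((0.6189280152320862, -0.18161867558956146), 0.028976304456591606)
[278.25625161 206.74323279] 0.03900910378208599 ((0.43207183480262756, -0.2905372381210327), 0.029112447053194046)
```

View pics/w6.png

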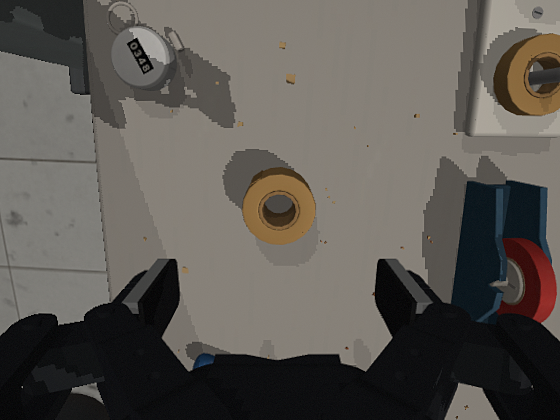

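roll_18 is seated on pin_4 at (528,76), top at 0.034. roll_38 is at (278,207), measured at (0.432, -0.2905).

Call:
drive_effector --steps '[[[0, 0, 0], [-0.003, 0.001, 0.029], 0.085], [[0, 0, 0], [0, 0, 0.029], 0.085], [[0, 0, 0], [0, 0, 0.029], 0.085], [[0, 0, 0], [0, 0, 0.029], 0.085], [[0, 0, 0], [0, 0, 0.0185], 0.085], [[0, 0, 0], [0, 0, 0], 0.085], [[0, 0, 0], [0, 0, 0], 0.05], [[0, 0, 0], [0, 0, 0], 0.05], [[0, 0, 0], [0, 0, 0], 0.05], [[0, 0, 0], [0, 0, 0], 0.05], [[0, 0, 0], [0, 0, 0], 0.05], [[0, 0, 0], [0, 0, 0], 0.05]]' --clamp_n 40

```text
clock: 20.9
ee_pos: [0.4338, -0.2922, 0.0118]
eef_rot: [[-0.046, 0.999, 0.003], [0.999, 0.046, -0.002], [-0.002, 0.003, -1.0]]
contact_force: [1.4, 1.5, 6.6]
grip_width: 0.0577
grip_force: 43.3
```

Call:
drive_effector --steps '[[[0, 0, 0], [0, 0, -0.04], 0.05], [[0, 0, 0], [0, 0, -0.05], 0.05], [[0, 0, 0], [0, 0, -0.05], 0.05], [[0, 0, 0], [0, 0, 0], 0.05], [[0, 0, 0], [0, 0, 0], 0.05]]'

```text
clock: 21.4
ee_pos: [0.4329, -0.2918, 0.1517]
eef_rot: [[-0.046, 0.999, 0.003], [0.999, 0.046, -0.003], [-0.003, 0.002, -1.0]]
contact_force: [-0.7, 0.5, -1.0]
grip_width: 0.0574
grip_force: 43.6
```

```bash
python3 -c "
from h import *
go(*PIN[2],.145)"
```

```text
t 21.4 pos [ 0.4329 -0.2918  0.1517] tool delta [0.2917 0.194  0.0064] yaw err -0.0031 F [-0.7  0.5 -1. ]
```

Call:
drive_effector --steps '[[[0, 0, 0], [0.0365, 0.0243, 0], 0.05], [[0, 0, 0], [0.0365, 0.0243, 0], 0.05], [[0, 0, 0], [0.0365, 0.0243, 0], 0.05], [[0, 0, 0], [0.0365, 0.0243, 0], 0.05], [[0, 0, 0], [0.0365, 0.0243, 0], 0.05], [[0, 0, 0], [0.0365, 0.0243, 0], 0.05], [[0, 0, 0], [0.0365, 0.0243, 0], 0.05], [[0, 0, 0], [0.0365, 0.0243, 0], 0.05], [[0, 0, 0], [0, 0, 0], 0.05], [[0, 0, 0], [0, 0, 0], 0.05], [[0, 0, 0], [0, 0, 0], 0.05]]'

```text
clock: 22.5
ee_pos: [0.611, 0.0089, 0.1477]
eef_rot: [[-0.046, 0.999, -0.005], [0.999, 0.046, -0.0], [0.0, -0.005, -1.0]]
contact_force: [0.0, -0.0, -1.5]
grip_width: 0.0576
grip_force: 43.6
```

```bash
python3 -c "
from h import *
go(*PIN[2],.028)"
```

```text
t 22.5 pos [0.611  0.0089 0.1477] tool delta [-0.0006  0.0028  0.1196] yaw err -0.0034 F [ 0.  -0.  -1.5]
```

Call:
drive_effector --steps '[[[0, 0, 0], [-0.0005, 0.0015, 0.02], 0.05], [[0, 0, 0], [0, 0, 0.02], 0.05], [[0, 0, 0], [0, 0, 0.02], 0.05], [[0, 0, 0], [0, 0, 0.02], 0.05], [[0, 0, 0], [0, 0, 0.015], 0.05], [[0, 0, 0], [0, 0, 0.01], 0.05], [[0, 0, 0], [0, 0, 0.006], 0.05], [[0, 0, 0], [0, 0, 0], 0.05], [[0, 0, 0], [0, 0, 0], 0.05]]'

```text
clock: 23.4
ee_pos: [0.6152, 0.009, 0.0397]
eef_rot: [[-0.046, 0.999, 0.001], [0.999, 0.046, -0.0], [-0.0, 0.001, -1.0]]
contact_force: [0.2, 0.7, 0.3]
grip_width: 0.0576
grip_force: 43.6
```

```bash
python3 -c "
from h import *
go(*PIN[2],.028)"
```

```text
t 23.4 pos [0.6152 0.009  0.0397] tool delta [-0.0004 -0.002   0.0117] yaw err -0.0031 F [0.2 0.7 0.3]
```

Call:
drive_effector --steps '[[[0, 0, 0], [0, -0.0015, 0.006], 0.05], [[0, 0, 0], [0, 0, 0.005], 0.05], [[0, 0, 0], [0, 0, 0], 0.05], [[0, 0, 0], [0, 0, 0], 0.05]]'

```text
clock: 23.8
ee_pos: [0.6129, 0.0091, 0.0279]
eef_rot: [[-0.046, 0.999, -0.0], [0.999, 0.046, -0.0], [-0.0, -0.0, -1.0]]
contact_force: [-0.9, -0.0, -1.8]
grip_width: 0.0578
grip_force: 43.6
```

Call:
drive_effector --steps '[[[0, 0, 0], [0, 0, 0], 0.075], [[0, 0, 0], [0, 0, 0], 0.075], [[0, 0, 0], [0, 0, 0], 0.075], [[0, 0, 0], [0, 0, 0], 0.075], [[0, 0, 0], [0, 0, 0], 0.075], [[0, 0, 0], [0, 0, -0.03], 0.075], [[0, 0, 0], [0, 0, -0.04], 0.085], [[0, 0, 0], [0, 0, -0.05], 0.085], [[0, 0, 0], [0, -0.02, -0.05], 0.085], [[0, 0, 0], [0, -0.04, -0.02], 0.085], [[0, 0, 0], [0, -0.04, 0], 0.085], [[0, 0, 0], [0, -0.04, 0], 0.085], [[0, 0, 0], [0, 0, 0], 0.085], [[0, 0, 0], [0, 0, 0], 0.085], [[0, 0, 0], [0, 0, 0], 0.085]]'

```text
clock: 25.3
ee_pos: [0.4759, 0.0025, 0.2152]
eef_rot: [[-0.046, 0.999, 0.002], [0.999, 0.046, -0.0], [-0.0, 0.002, -1.0]]
contact_force: [0.2, 0.6, -1.0]
grip_width: 0.085
grip_force: 0.0
```

```bash
python3 look.py 38 pics/w7.png
```

Run:
```python
from h import *
from workcell import grab_frame
im,d=grab_frame("scene"); cv2.imwrite("pics/s2.png",cv2.resize(im[130:330,160:460,::-1],None,fx=2.5,fy=2.5))
X=cloud("scene",d); hsv=cv2.cvtColor(im,cv2.COLOR_RGB2HSV)
g=(hsv[...,0]>45)&(hsv[...,0]<85)&(hsv[...,1]>80)&(X[...,0]>.3)&(X[...,0]<.55)
print("stamp",np.nanmin(X[g],0).round(3),np.nanmax(X[g],0).round(3))
```

```text
t 25.3 pos [0.4759 0.0025 0.2152] tool delta [-0.2906 -0.059   0.2102] yaw err -0.0031 F [ 0.2  0.6 -1. ]
[429.73659622  84.76106785] 0.06450454921027841 ((0.6069226861000061, 0.1017012894153595), 0.029691476374864578)
[554.24585366 192.65463415] 0.026777462678305653 ((0.7758033275604248, -0.0027973726391792297), 0.03939453139901161)
[415.94246154 185.18461538] 0.05461350110542494 ((0.6109549403190613, 0.010408359579741955), 0.029685847461223602)
[408.7417103  259.92757417] 0.044537367871399 ((0.6206053495407104, -0.07875490933656693), 0.027827823534607887)
[548.89139344 320.78893443] 0.04310680475466543 ((0.7976818084716797, -0.1485891342163086), 0.008993910625576973)
[378.14466546 337.82278481] 0.03475171427455428 ((0.6037734746932983, -0.17606981098651886), 0.021632179617881775)
stamp [ 0.42  -0.02   0.044] [0.46  0.035 0.085]
```

View pics/s2.png

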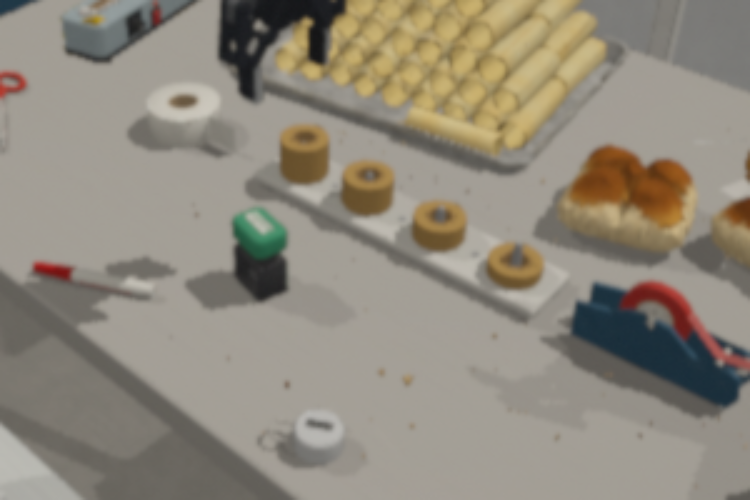

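All four rolls sit flat on their pins, from widest at (303,152) to narrowest at (515,263) beside the dispenser. Their tops measure 0.064, 0.054, 0.044 and 0.034. The stamp at (260,250) hasn't moved.

```bash
python3 -c "
from workcell import r
print(r.sign_off())"
```

```text
the job is handed in; nothing more can be done
None
```

The four rolls are flat on the rack pins, narrowest next to the dispenser and widest at the far end; the date stamp was not moved, and the job was handed in at about 25 s.

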